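# Clip the spoke wrench back on its eye

### The job

Put the spoke wrench back on its post, whose screwed-in eye may stand a little nearer or farther than marked, so feel for it: hold the wrench by the shank, press the sprung gate of its snap hook against the round steel eye until the eye's bar is inside the hook and the gate has snapped shut behind it, then prove it with one steady tug of about three quarters of a kilo (7 or 8 N) drawing the hook end against the bar, held about half a second. Let go so that the wrench hangs quietly from the bottom of the eye; while it is in the gripper never push or pull on the eye with more than 1.2 kilos (12 N), and leave the nut, the star cap and the bell where they are.

Things in the scene. Friction and masses are not known exactly. Their poses are not given: they have to be found in the camera images.
- hook: Spoke wrench fixed rigidly to a snap hook, 143 mm long, 0.12 kg, lying flat. Origin: underside centre of the shank; x from wrench to hook end, y left, z up. Shank, to be gripped from above across y: x -20 to 16 mm, 14 wide, 12 thick. Behind it the notched wrench disc, 36 across, 8 thick, centre x -45. In front the loop of 6 mm wire at z 6, x 16 to 80, 32 wide; its gate is on the -y side.
- hook_seat (a point): Point inside the hook's end, at (70.5, 0, 6) mm in the hook's frame, where the centre of the eye's 7 mm bar lies when the bar rests against the inside of the hook's end (a half circle about (64, 0), inside radius 10 mm). After pressing the bar in, draw the hook towards its own -x: the bar slides to this end and the gate snaps shut behind it.
- hook_nose (a point): Centre of the round nose tip (6 mm wire) at (60.5, -13, 6) mm in the hook's frame; the gate closes against it. The solid back wire lies across from it at y 13.
- gate_mid (a point): Fixed point of the hook on the shut gate's line, (48, -13, 6) mm in the hook's frame: the best place for the bar to press, hook moving towards its own -y. The bar's centre must get from outside to y -6.5 mm or more to pass behind the nose; beyond about y -1 the gate is at its stop and the force jumps.
- gate (a joint): Opening of the sprung brass gate, rad: 0 shut, 0.7 at its stop, growing inward (to the hook's +y). A 5 mm round bar pivoted at (24, -13, 6) mm in the hook's frame, running to x 58. The spring gives 0.042 N m when shut and 0.12 N m per rad more (about 4 to 5 N at the bar while it is pushed in).
- stand: Fixed stand: base plate 90 x 90 x 10 mm, grey post 16 mm thick and 208 mm high; origin under the post at shelf level, z up. On its -x side (towards the robot) the post carries the round steel eye.
- eye_mark (a point): Nominal centre of the eye, 56 mm from the post axis to the stand's -x, 190 mm up; axes as the stand's. The eye, rigid and upright in the stand's x-z plane, is a closed ring of 7 mm bar, 51 mm between bar centres, on a screwed shank: it stands up to 10 mm nearer to or farther from the post than this mark (not measured: feel for it). Its upright robot-side bar is nominally 25.5 mm off along -x.
- nut: Chrome hexagonal axle nut, 28 mm across, 14 mm high, loose bystander; origin at its underside centre.
- star_cap: Gold star-shaped valve cap, 29 mm across, 18 mm high, loose bystander; origin at its underside centre.
- bell: Small brass bell with knurled striker, 52 mm across, 46 mm high, loose bystander; origin at its underside centre.
- chute: Fixed plastic catch cup, 76 mm across and 75 mm high (origin at its underside centre), with a sloped tin chute 60 mm wide rising from it to 225 mm height, 205 mm off towards its +y; only to be kept clear of.
Things that resemble listed ones, but are neither listed nor needed, are in the scene too. Leave any blue look-alike of the hook alone. There is more than one size of the stand; the one meant has the size given above.

How it is judged:
On the way, in this order (a step that is already met when the one before it is completed fails the run):
1. the gate is pushed in by more than 0.25 rad at the eye, the hook pressing on the eye (value of joint gate above 0.25 rad and contact force between hook and stand above 0.5 N), for 0.05 s.
2. bar inside the hook's end, gate shut behind it, and a tug of at least 5 N kept on the eye for 0.3 s (value of joint gate below 0.08 rad and y of hook_seat in the frame of eye_mark between -0.0058 and 0.0058 m and distance between hook_seat and eye_mark between 0.0115 and 0.0395 m and contact force between hook and stand above 5 N), for 0.3 s.
At the end, for the whole second after the job is handed in: The released wrench hangs (hook end up within 0.4 rad of vertical) and is still (below 0.12 m/s), carried by the eye: hook_seat at the height of the ring's lowest bar within 5 mm, within 5.8 mm of the ring's plane and 24 mm of eye_mark along it, the gate shut (below 0.08 rad) (value of joint gate below 0.08 rad and y of hook_seat in the frame of eye_mark between -0.0058 and 0.0058 m and z of hook_seat in the frame of eye_mark between -0.0305 and -0.0205 m and x of hook_seat in the frame of eye_mark between -0.024 and 0.024 m and angle between hook's own x axis and vertical below 0.4 rad and contact force between hook and stand above 0.3 N and contact force between the fingers and hook below 0.05 N and linear speed of hook below 0.12 m/s); the robot touches nothing.
It fails at once if the held wrench loads the eye with more than 12 N (contact force between hook and stand above 12 N and contact force between the fingers and hook above 1 N).
It fails at once if the chrome axle nut is shifted by more than 20 mm (distance of nut from where it was at the start of the episode above 0.02 m).
It fails at once if the star valve cap is shifted by more than 20 mm (distance of star_cap from where it was at the start of the episode above 0.02 m).
It fails at once if the brass bell is shifted by more than 20 mm (distance of bell from where it was at the start of the episode above 0.02 m).
It also fails if it takes over 69 s, if anything falls off the work surface, if the arm or the gripper's body presses on something with over 40 N, if the wrist force passes 120 N, or if a joint passes its speed limit or range.

### The arm

A 6-joint arm with a two-finger parallel gripper is mounted at the origin on the work surface. World frame = base frame: x ahead of the robot, y to its left, z up, the work surface at z = 0. Lengths are in m, angles in rad, forces in N, time in s.
With the tool pointing down it reaches from about 0.35 to 0.875 m from the base axis. Payload 15.5 kg.
Tool frame: the origin (TCP) lies on the centre line of the jaws, within the pads' length; the fingertips stand 25 mm ahead of it and the grasp point (between the pads) lies 6 mm ahead of it; z points along the fingers, y is the line along which they close (so a half turn about z gives the same grasp; the last joint's range is limited). The gripper opens to 85 mm and grips with 20 to 120 N. Pads are 22 mm wide; open, the fingers measure 114 mm over their backs; the gripper's body (76 mm by 85 mm) begins 54 mm behind the grasp point. The pads swing forward as they close: fully open they stand 13 mm farther back than shut.
Start: joints at [1.081, 0.494, 1.345, -0, 1.302, -0.096], TCP at [0.24, 0.577, 0.256] pointing down, gripper open.
Joint ranges: [-2.91, 2.91], [-0.82, 2.16], [0.22, 2.67], [-1.22, 4.37], [0.12, 2.79], [-3.08, 3.08]. Speed limits (rad/s): [1.89, 1.89, 2.57, 3.01, 3.01, 3.01].

### API

Orientations are given as a unit quaternion [x, y, z, w].
In Python, from plant import status, viewer, ticket gives the robot as it stands. The module is installed in compiled form; this text tells all that it offers.
- The arm moves only by the tool drive_tool, never from a script. Its argument "increments" is text: rows parted by semicolons, each of 7 numbers parted by spaces: the gripper command: -1 is fully open, 1 is shut, values between are in proportion, then the shift along the tool's x, y, z in m, then the turn, a rotation vector about the tool's x, y, z in degrees. In form: jaw x y z wx wy wz; .... A call has 1 to 12 rows; each row is the pose to reach, as a shift and turn from the pose commanded when the call began, along the tool's axes at that moment; what a row does not reach only later rows make up. A row lasts 1/8 s, in which the tool goes at most 62.5 mm and 10.7 degrees, less where a joint would pass 70% of its speed; a pose out of reach is approached as far as the arm can. A call with a gripper value outside its range is refused whole. The fingers move at their own pace and stop on an object; "newtons" is the grip in N (left out, the last holds). Time passes only in rows, so rows that repeat a pose let the fingers close. It gives the time, the measured TCP pose, the force, the opening and the grip force at its end, in the units of the state.
- status.get_state(): the state, without advancing time (a new reading comes with each control period).
- viewer.capture(name): name is "scene" or "top" or "wrist"; returns a dict with "frame" (480x640x3 uint8, red, green, blue), "intrinsics" (3x3 intrinsics, pixels), "camera_from_world" (4x4, takes a point from world to camera coordinates); the wrist camera has in their place "tool_from_camera" (4x4, takes a point from camera to tool coordinates, whose origin is the TCP and whose axes are the flange's). Camera axes: x right, y up, looking along -z (the intrinsics and any distortion apply to the point x, -y, -z); pixel columns grow to the right and rows downward; lengths in m; the calibration is good to about 2 mm. A picture is of the moment at which its call begins: read the wrist's pose just before it. There is no depth.
- ticket.close_job(): hands the job in; it is judged then, once.
The state is a dict: "t": time; "q": joint angles; "qd": joint speeds; "effort": joint torques, N m; "eef_pos": TCP position; "orientation": TCP orientation; "contact_force": force on the tool from outside, world axes, zero at the start; "ft_torque": the same for the moment, N m; "width": finger opening in m; "grasp_force": force on a finger pad.
Only numpy, scipy, OpenCV 4.12 (cv2) and the standard library are available. Lean on these libraries where they do the work, as an engineer would, in place of code of your own. Each camera call takes 0.05 s, during which the arm holds its last target. There are 200 camera calls.

## Working session

There is one attempt and no reset: what is moved stays moved. The work goes in short steps, Python scripts to look and compute and a tool call to move; the robot and the scene stay as the last step left them, time stands still between calls to the robot, and variables do not carry over. Pictures are saved under pics/ and viewed, at most 10 in all, crops included, and the job is handed in when it is done.

Besides the shell and the picture viewer there is one more tool, called after ">>>" as a command line: name --argument value ..., lists and objects as JSON in quotes. drive_tool: Moves the arm, as the interface text tells. Its arguments: {"type":"object","properties":{"increments":{"type":"string"},"newtons":{"type":"number"}},"required":["increments"]}

```bash
mkdir -p pics; cat > h.py <<'E'
import numpy as np, cv2, pickle
from plant import status, viewer, ticket
from scipy.spatial.transform import Rotation as R
def cap(n,f=None):
    s=status.get_state(); c=viewer.capture(n)
    if n=='wrist':
        T=np.eye(4);T[:3,:3]=R.from_quat(s['orientation']).as_matrix();T[:3,3]=s['eef_pos']
        c['W']=T@np.array(c['tool_from_camera'])
    else: c['W']=np.linalg.inv(np.array(c['camera_from_world']))
    if f: cv2.imwrite(f'pics/{f}.png',c['frame'][...,::-1]); pickle.dump(c,open(f'pics/{f}.pkl','wb'))
    return c
def ld(f): return pickle.load(open(f'pics/{f}.pkl','rb'))
def ray(c,u,v):
    K=np.array(c['intrinsics']); d=np.linalg.inv(K)@[u,v,1]; d=np.array([d[0],-d[1],-d[2]])
    return c['W'][:3,3], c['W'][:3,:3]@d
def onz(c,u,v,z):
    o,d=ray(c,u,v); return o+d*(z-o[2])/d[2]
def tri(c1,p1,c2,p2):
    o1,d1=ray(c1,*p1);o2,d2=ray(c2,*p2);d1=d1/np.linalg.norm(d1);d2=d2/np.linalg.norm(d2)
    t=np.linalg.lstsq(np.stack([d1,-d2],1),o2-o1,rcond=None)[0]
    a,b=o1+d1*t[0],o2+d2*t[1]; return (a+b)/2,np.linalg.norm(a-b)
def proj(c,p):
    q=np.linalg.inv(c['W'])@np.append(p,1); K=np.array(c['intrinsics']); w=K@[q[0],-q[1],-q[2]]; return w[:2]/w[2]
E
python3 - <<'E'
from h import *
for n in('scene','top'):
    c=cap(n,n+'0'); print(n,c['W'].round(3).tolist(),np.array(c['intrinsics']).round(1).tolist(),[k for k in c])
s=status.get_state(); print(s)
E
```

```text
scene [[0.753, -0.47, 0.46, 1.048], [0.658, 0.526, -0.539, -0.498], [0.011, 0.708, 0.706, 0.831], [0.0, 0.0, 0.0, 1.0]] [[521.3, 0.0, 319.1], [0.0, 521.3, 229.0], [0.0, 0.0, 1.0]] ['frame', 'intrinsics', 'camera_from_world', 'W']
top [[0.003, 0.979, -0.205, 0.347], [-1.0, 0.003, -0.002, 0.048], [-0.002, 0.205, 0.979, 1.268], [0.0, 0.0, 0.0, 1.0]] [[460.9, 0.0, 318.1], [0.0, 460.9, 236.2], [0.0, 0.0, 1.0]] ['frame', 'intrinsics', 'camera_from_world', 'W']
{'t': 0.1, 'q': array([ 1.08048731e+00,  4.94112522e-01,  1.34604322e+00, -2.46413059e-05,
        1.30247452e+00, -9.54895300e-02]), 'qd': array([-0.00054861, -0.0001247 , -0.00087929, -0.00208905, -0.0007127 ,
       -0.00025404]), 'effort': array([ 2.21948758e-03, -8.83578873e+01, -3.84562862e+01, -2.04899770e-04,
        5.19205641e-03, -2.19919076e-05]), 'eef_pos': array([0.24026817, 0.57667239, 0.25577395]), 'orientation': array([ 1.96126809e-01,  9.80578403e-01, -5.00135240e-04, -1.38420807e-04]), 'contact_force': array([-0.80824148,  0.26762355,  0.44848773]), 'ft_torque': array([-0.02024032,  0.00976389,  0.00523526]), 'grasp_force': 0.0, 'width': 0.08594204316216227}
```

View pics/scene0.png

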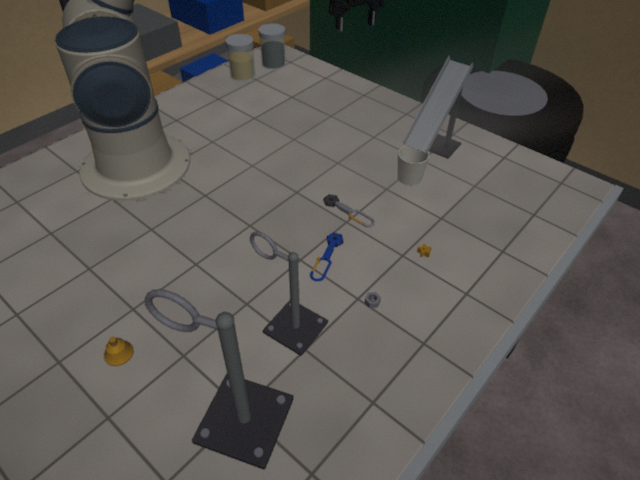

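View pics/top0.png

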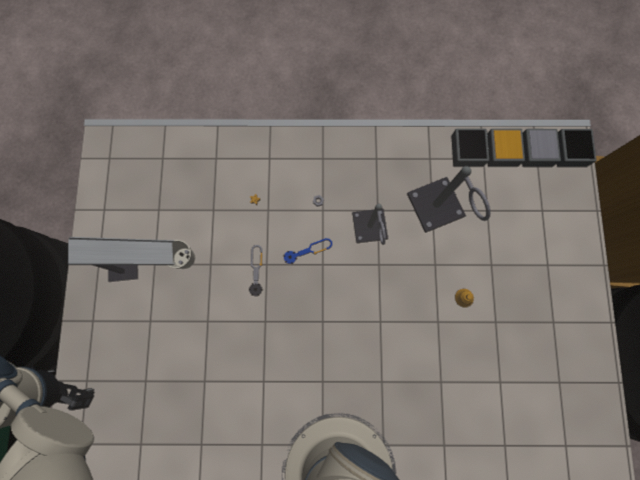

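The grey hook is at top (256,270), with its disc at (256,290) and its loop at (256,255). The look-alikes are the blue hook at (308,250) and two stands with bases at (368,226) and (436,203). I'll measure both stands and take a closer crop of the candidates.

```bash
python3 - <<'E'
from h import *
t=ld('top0');s=ld('scene0')
def quad(c,roi,z,thr=75):
    x0,y0,x1,y1=roi; g=cv2.cvtColor(c['frame'],cv2.COLOR_RGB2GRAY)[y0:y1,x0:x1]
    m=(g<thr).astype(np.uint8); m=cv2.morphologyEx(m,cv2.MORPH_OPEN,np.ones((9,9)))
    cs,_=cv2.findContours(m,0,2); k=max(cs,key=cv2.contourArea); r=cv2.minAreaRect(k); b=cv2.boxPoints(r)+[x0,y0]
    P=np.array([onz(c,*p,z)[:2] for p in b]); print(P.round(3).tolist(),P.mean(0).round(4),np.linalg.norm(np.diff(P,axis=0),axis=1).round(3))
quad(t,(340,195,395,255),.01); quad(t,(395,165,475,240),.01)
a=cv2.resize(t['frame'][180:310,235:400],None,fx=4,fy=4,interpolation=3)
cv2.imwrite('pics/a.png',a[...,::-1])
b=cv2.resize(s['frame'][180:360,230:390],None,fx=3.3,fy=3.3,interpolation=3)
cv2.imwrite('pics/b.png',b[...,::-1])
# post top candidates
for n,pt,ps in(('small',(379,209),(294,258)),('big',(466,172),(225,321))): print(n,tri(t,pt,s,ps))
E
```

```text
[[0.687, -0.05], [0.687, -0.121], [0.601, -0.118], [0.601, -0.049]] [ 0.6439 -0.0845] [0.071 0.086 0.07 ]
[[0.767, -0.22], [0.768, -0.348], [0.642, -0.341], [0.641, -0.215]] [ 0.7044 -0.2807] [0.129 0.126 0.126]
small (array([ 0.64328506, -0.09270456,  0.19287318]), np.float64(0.00893916664677163))
big (array([ 0.70573168, -0.28184672,  0.2770451 ]), np.float64(0.004151743513650273))
```

View pics/a.png

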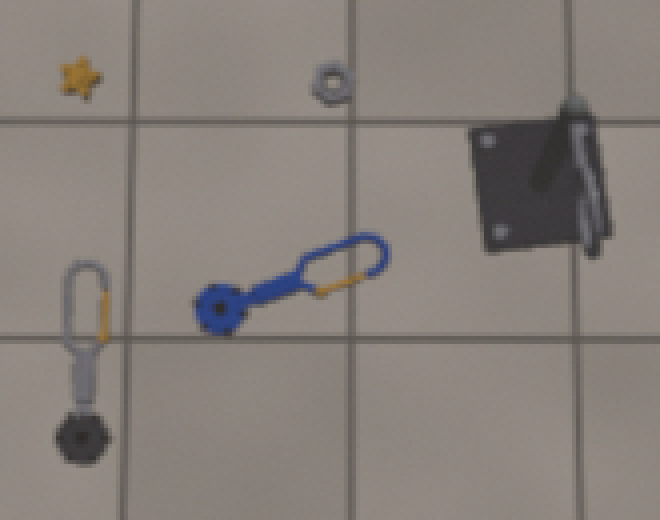

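View pics/b.png

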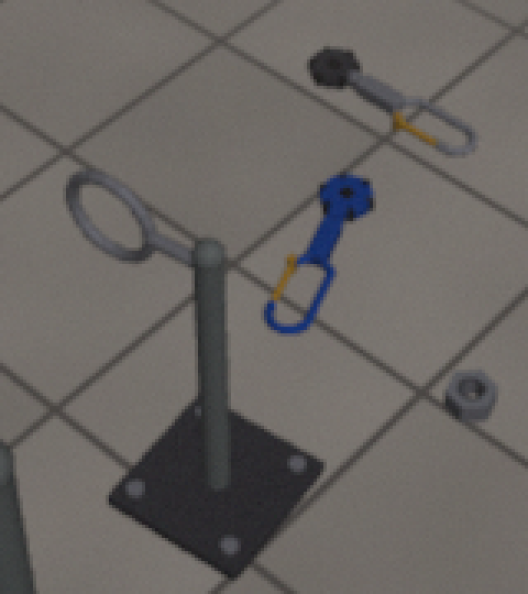

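The two crops show the grey hook with its gold gate on the image-right side, the side facing world -y. The blue twin is separate. The small stand has a base of about 88 mm and stands about 0.2 m tall, and it matches the listed one. Next I'll work out the hook pose and stand yaw.

```bash
python3 - <<'E'
from h import *
t=ld('top0');s=ld('scene0')
f=lambda u,v:(235+u/4,180+v/4)
g=lambda u,v:(230+u/3.3,180+v/3.3)
d=onz(t,*f(82,438),.006);e=onz(t,*f(87,262),.006)
x=(e-d)/np.linalg.norm(e-d); print('hook',d,e,np.linalg.norm(e-d),np.degrees(np.arctan2(x[1],x[0])),'origin',d+.045*x, d+.043*x)
d2=onz(s,*g(334,67),.006);e2=onz(s,*g(474,145),.006);print('scene',d2,e2,np.degrees(np.arctan2(*(e2-d2)[1::-1])))
# base corners: top view left edge, scene 4 corners top face
a=onz(t,*f(470,127),.01);b=onz(t,*f(487,250),.01);print('edge',a,b,np.degrees(np.arctan2(*(a-b)[1::-1])))
for p in((110,497),(233,577),(323,463),(200,398)): print(onz(s,*g(*p),.01).round(4))
print('posttop',tri(t,f(573,103),s,g(208,252)), onz(s,*g(208,250),.205),onz(t,*f(573,103),.205))
print('ring mid scene', [onz(s,*g(*p),.19).round(4) for p in((112,216),)], 'left bar',onz(s,*g(76,195),.19),'top ring end', onz(t,*f(594,248),.19))
print(status.get_state()['eef_pos'])
E
```

```text
hook [0.46263746 0.22163736 0.006     ] [0.58495673 0.22197598 0.006     ] 0.12231974717416691 0.15861093464899442 origin [0.50763728 0.22176194 0.006     ] [0.50563729 0.2217564  0.006     ]
scene [0.46854824 0.22348342 0.006     ] [0.59206846 0.22629357 0.006     ] 1.3032878674047235
edge [ 0.68187234 -0.04568261  0.01      ] [ 0.59355431 -0.05644621  0.01      ] 6.948552054802525
[ 0.6121 -0.1425  0.01  ]
[ 0.6989 -0.1344  0.01  ]
[ 0.687  -0.0451  0.01  ]
[ 0.6022 -0.0582  0.01  ]
posttop (array([ 0.64673397, -0.09292447,  0.20043166]), np.float64(0.0013178872668818335)) [ 0.64912934 -0.09436582  0.205     ] [ 0.64501559 -0.09281245  0.205     ]
ring mid scene [array([ 0.587 , -0.1002,  0.19  ])] left bar [ 0.56253239 -0.10211238  0.19      ] top ring end [ 0.55973536 -0.10522038  0.19      ]
[0.24026817 0.57667239 0.25577395]
```

>>> drive_tool --increments "-1 -0.039 -0.022 0 0 0 10; -1 -0.077 -0.045 0 0 0 20; -1 -0.116 -0.067 0 0 0 30; -1 -0.154 -0.09 0 0 0 40; -1 -0.193 -0.112 0 0 0 50; -1 -0.232 -0.134 0 0 0 60; -1 -0.27 -0.157 0 0 0 70; -1 -0.309 -0.179 0 0 0 80; -1 -0.347 -0.202 0.02 0 0 90; -1 -0.386 -0.224 0.04 0 0 100; -1 -0.386 -0.224 0.05 0 0 110; -1 -0.386 -0.224 0.05 0 0 120"

```text
t: 1.6
eef_pos: [0.5103, 0.2209, 0.2051]
orientation: [0.948, 0.317, -0.001, -0.0]
contact_force: [-0.8, 0.2, 0.9]
width: 0.0855
grasp_force: 0.0
```

>>> drive_tool --increments "-1 0 0 0 0 0 10; -1 0 0 0 0 0 20; -1 0 0 0 0 0 30; -1 0 0 0 0 0 37; -1 0 0 0 0 0 37; -1 0 0 0 0 0 37"

```text
t: 2.35
eef_pos: [0.5104, 0.2217, 0.2062]
orientation: [1.0, 0.005, -0.0, 0.0]
contact_force: [0.5, 0.5, -0.8]
width: 0.0856
grasp_force: 0.0
```

```bash
python3 - <<'E'
from h import *
c=cap('wrist','w1'); s=status.get_state(); print(s['eef_pos'],R.from_quat(s['orientation']).as_matrix().round(3).tolist(),s['q'],s['contact_force'])
print(np.array(c['tool_from_camera']).round(3).tolist(), proj(c,[.508,.222,.006]))
E
```

```text
[0.51050082 0.2216618  0.20619912] [[1.0, 0.009, -0.0], [0.009, -1.0, -0.0], [-0.0, 0.0, -1.0]] [ 3.02358457e-01  4.53625902e-01  1.57800850e+00 -2.36654342e-05
  1.11013866e+00  1.86408971e+00] [0.29078042 0.74978913 0.88926486]
[[-0.001, 0.945, 0.327, 0.084], [1.0, 0.001, 0.001, 0.001], [0.0, 0.327, -0.945, -0.118], [0.0, 0.0, 0.0, 1.0]] [317.21006674 220.9742865 ]
```

View pics/w1.png

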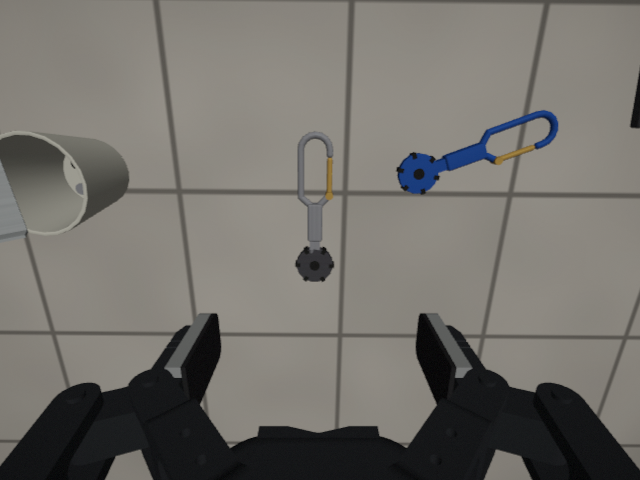

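The wrist view shows the hook's disc at (314,264), its shank at (315,222) and the tip of its loop at (316,131). The gate is on the right.

```bash
python3 - <<'E'
from h import *
c=ld('w1')
d=onz(c,314,264,.007);e=onz(c,316,131,.006);sh=onz(c,315,222,.012); s0=onz(c,315,204,.012); s1=onz(c,315,241,.012)
print(d,e,sh,s0,s1,np.linalg.norm(e-d)); v=(e-d)/np.linalg.norm(e-d); print(np.degrees(np.arctan2(v[1],v[0])), d+.045*v*np.linalg.norm(e-d)/.125)
E
```

```text
[0.4642316 0.2248206 0.007    ] [0.58927473 0.22371162 0.006     ] [0.50862798 0.224054   0.012     ] [0.52572134 0.22415589 0.012     ] [0.48991859 0.22394247 0.012     ] 0.1250520515083112
-0.5081299536709746 [0.50924712 0.22442136 0.00664   ]
```

>>> drive_tool --increments "-1 -0.0035 -0.0025 0.04 0 0 0.8; -1 -0.0035 -0.0025 0.08 0 0 0.8; -1 -0.0035 -0.0025 0.12 0 0 0.8; -1 -0.0035 -0.0025 0.15 0 0 0.8; -1 -0.0035 -0.0025 0.168 0 0 0.8; -1 -0.0035 -0.0025 0.178 0 0 0.8; -1 -0.0035 -0.0025 0.178 0 0 0.8; 1 -0.0035 -0.0025 0.178 0 0 0.8; 1 -0.0035 -0.0025 0.178 0 0 0.8; 1 -0.0035 -0.0025 0.178 0 0 0.8; 1 -0.0035 -0.0025 0.178 0 0 0.8; 1 -0.0035 -0.0025 0.178 0 0 0.8" --newtons 60

```text
t: 3.9
eef_pos: [0.5071, 0.2242, 0.0287]
orientation: [1.0, -0.004, 0.0, -0.0]
contact_force: [-1.1, -0.4, 8.6]
width: 0.012
grasp_force: 58.8
```

>>> drive_tool --increments "1 0 0 -0.03 0 0 0; 1 0 0 -0.08 0 0 0; 1 -0.02 0.02 -0.13 0 0 -5; 1 -0.04 0.06 -0.17 0 0 -15; 1 -0.07 0.1 -0.184 0 0 -25; 1 -0.08 0.145 -0.184 0 0 -35; 1 -0.08 0.19 -0.184 0 0 -45; 1 -0.08 0.235 -0.184 0 0 -55; 1 -0.08 0.28 -0.184 0 0 -65; 1 -0.08 0.32 -0.184 0 0 -75; 1 -0.08 0.35 -0.184 0 0 -85; 1 -0.08 0.364 -0.184 0 0 -93"

```text
t: 5.4
eef_pos: [0.4242, -0.141, 0.2123]
orientation: [0.689, 0.724, -0.0, 0.0]
contact_force: [-0.0, 1.4, -1.3]
width: 0.0118
grasp_force: 59.3
```

>>> drive_tool --increments "1 0 0 0 0 0 -4.5; 1 0 0 0 0 0 -4.5; 1 0 0 0 0 0 -4.5"

```text
t: 5.78
eef_pos: [0.4243, -0.139, 0.2123]
orientation: [0.663, 0.749, -0.0, -0.0]
contact_force: [-0.4, -0.0, -2.1]
width: 0.0122
grasp_force: 59.3
```

```bash
python3 - <<'E'
from h import *
c=cap('wrist','w2'); s=status.get_state(); print(s['eef_pos'],R.from_quat(s['orientation']).as_matrix().round(3).tolist(),s['q'],s['contact_force'],s['width'],s['grasp_force'])
c=cap('scene','s2');t=cap('top','t2')
a=cv2.resize(t['frame'][170:310,300:440],None,fx=3,fy=3,interpolation=3)
b=cv2.resize(c['frame'][190:380,180:350],None,fx=2.3,fy=2.3,interpolation=3)
w=cv2.resize(ld('w2')['frame'],(533,400))
b=b[:437]; im=np.zeros((437,a.shape[1]+b.shape[1],3),np.uint8); im[:420,:420]=a; im[:b.shape[0],420:]=b
cv2.imwrite('pics/m2.png',im[...,::-1])
E
```

```text
[ 0.42429613 -0.13900044  0.21228606] [[-0.122, 0.993, -0.0], [0.993, 0.122, 0.0], [0.0, -0.0, -1.0]] [-4.50464864e-01  3.04112932e-01  1.82421297e+00 -1.00309848e-05
  1.01336143e+00 -5.72749308e-01] [-0.0375817  -0.9989262  -0.90549961] 0.011883673208705354 59.30543839931488
```

View pics/w2.png

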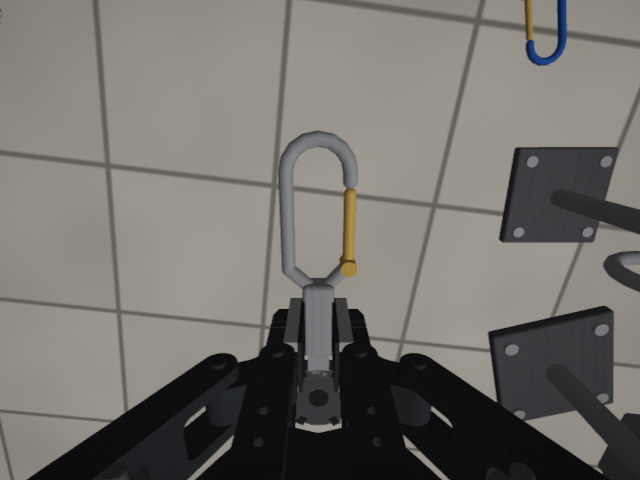

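View pics/m2.png

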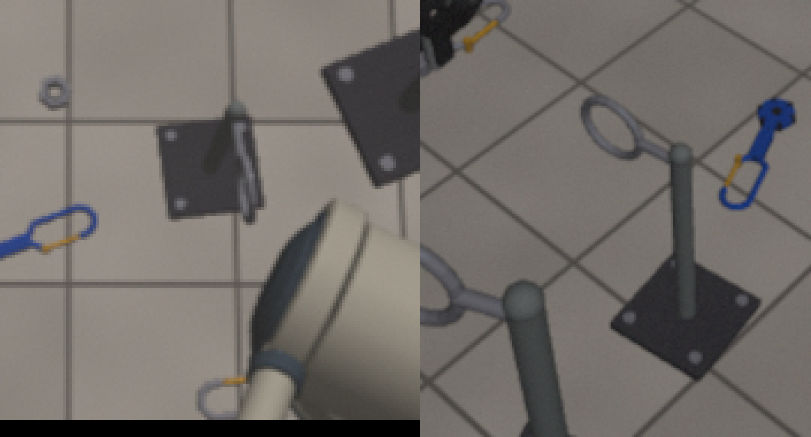

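The hook sits straight in the jaws, with its loop tip at (318,132) and its gate at (349,225) on the +x side. The ring's near edge shows at about (610,265). I'll compute positions from these.

```bash
python3 - <<'E'
from h import *
c=ld('w2'); T=c['W']
R_=np.array([[-0.122,.993,0],[.993,.122,0],[0,0,-1]]);p0=np.array([.4243,-.139,.2123])
for n,u in(('tip',(318,132)),('nose',(351,185)),('pivot',(349,268)),('back',(286,220)),('shank end',(318,286))):
    p=onz(c,*u,.1896); print(n,(R_.T@(p-p0)*1000).round(1))
for b in([.561,-.105,.19],[.567,-.104,.19],[.561,-.105,.17],[.648,-.094,.01],[.648,-.094,.208]): print(b,proj(c,b))
# ring robot-side edge in wrist image
a=c['frame'][225:310,570:640]; a=cv2.resize(a,None,fx=6,fy=6,interpolation=3); cv2.imwrite('pics/r.png',a[...,::-1])
print('edge x at y265, z.19', onz(c,605,265,.19), onz(c,605,265,.18))
# ring in scene and top: outer robot-side points
s=ld('s2');t=ld('t2')
S=lambda u,v:(180+(u-420)/2.3,190+v/2.3); Tt=lambda u,v:(300+u/3,170+v/3)
print(tri(s,S(583,113),t,Tt(249,215)))
print('post',tri(s,S(680,150),t,Tt(236,108)))
# ring ellipse centre in scene crop (611,127): plane y through post with yaw 7
xs=np.array([.9925,.122,0]);n=np.array([-.122,.9925,0]);P=np.array([.648,-.094,0])
for u in((611,127),(583,113),(641,142),(590,100),(635,157)):
    o,d=ray(s,*S(*u)); k=(P-o)@n/(d@n); q=o+k*d; print(u,((q-P)@xs).round(4),q[2].round(4))
E
```

```text
tip [81.2 -0.2 22.7]
nose [60.8 13.2 22.7]
pivot [24.2 13.4 22.7]
back [ 46.1 -13.7  22.7]
shank end [15.5 -0.3 22.7]
[0.561, -0.105, 0.19] [632.32273458 282.84472356]
[0.567, -0.104, 0.19] [646.14342868 282.29863767]
[0.561, -0.105, 0.17] [598.00731007 265.5854709 ]
[0.648, -0.094, 0.01] [561.12259404 199.49608726]
[0.648, -0.094, 0.208] [893.02282323 301.5304053 ]
edge x at y265, z.19 [ 0.54556298 -0.09822185  0.19      ] [ 0.55495632 -0.10124766  0.18      ]
(array([ 0.56024041, -0.10437106,  0.19015135]), np.float64(0.0008739867726544533))
post (array([ 0.64599101, -0.09307417,  0.20261284]), np.float64(0.0027705134223683973))
(611, 127) -0.0621 0.1912
(583, 113) -0.0886 0.1903
(641, 142) -0.0345 0.1921
(590, 100) -0.0801 0.2089
(635, 157) -0.0412 0.1716
```

>>> drive_tool --increments "1 -0.031 0.03 -0.0005 0 0 0; 1 -0.031 0.06 -0.0005 0 0 0; 1 -0.031 0.09 -0.0005 0 0 0; 1 -0.031 0.105 -0.0005 0 0 0; 1 -0.031 0.115 -0.0005 0 0 0; 1 -0.031 0.115 -0.0005 0 0 0; 1 -0.031 0.115 -0.0005 0 0 0"

```text
t: 6.8
eef_pos: [0.5416, -0.1558, 0.2128]
orientation: [0.662, 0.749, -0.0, -0.0]
contact_force: [-0.2, 0.0, -0.5]
width: 0.0124
grasp_force: 59.3
```

```bash
cat >> h.py <<'E'
def look():
    f=[]
    for i in range(4): f.append(status.get_state()['contact_force']); viewer.capture('top')
    s=status.get_state(); f=np.mean(f,0)
    Rm=R.from_quat(s['orientation']).as_matrix(); print('t',s['t'],'p',np.round(s['eef_pos'],4),'Ftool',(Rm.T@f).round(2),'w',round(s['width'],4))
    return s
E
python3 - <<'E'
from h import *
look()
c=cap('wrist','w3')
t=np.array([-86,0,0])
im=c['frame'][100:400,220:620]; cv2.imwrite('pics/w3c.png',cv2.resize(im,None,fx=2,fy=2,interpolation=3)[...,::-1])
for b in([.5626,-.1045,.19],[.5676,-.104,.19]): print(proj(c,b))
E
```

```text
t 7.0 p [ 0.5419 -0.1559  0.2129] Ftool [-0.07 -0.29  1.09] w 0.0117
[382.80524693 214.27658862]
[394.80431953 214.54291475]
```

View pics/w3c.png

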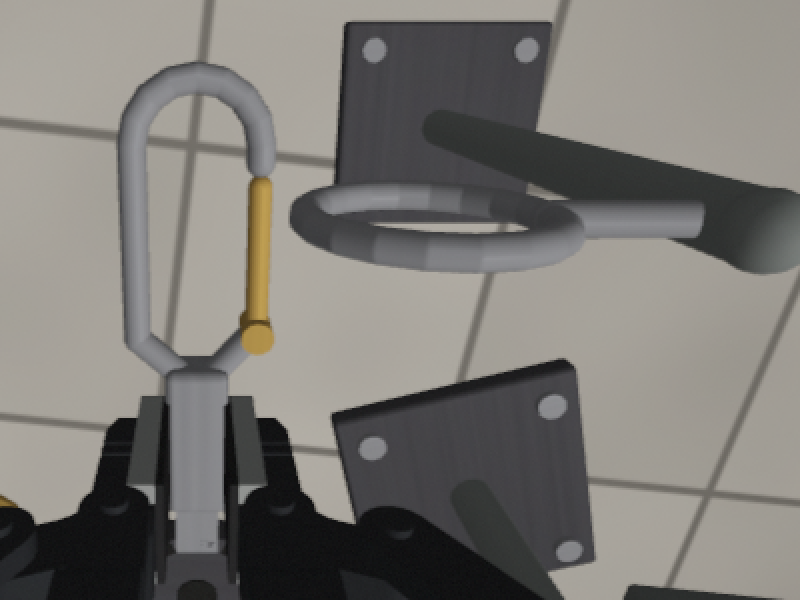

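The ring's near upright bar is at crop (303,213), full-frame pixel (371,206). It lies beside the gate at about hook x 50 mm, with a gap of roughly 5 mm.

```bash
python3 - <<'E'
from h import *
c=ld('w3'); s=status.get_state(); Rm=R.from_quat(s['orientation']).as_matrix()
F=lambda u,v:(220+u/2,100+v/2)
for n,u in(('gate',(260,213)),('baredge',(290,213)),('bar',(304,213)),('nose',(262,165)),('tip',(195,62)),('far side',(585,235))):
    p=onz(c,*F(*u),.19); print(n,p.round(4),(Rm.T@(p-s['eef_pos'])*1000).round(1))
E
```

```text
gate [ 0.5485 -0.1029  0.19  ] [51.8 12.9 22.9]
baredge [ 0.5547 -0.1021  0.19  ] [51.8 19.2 22.9]
bar [ 0.5575 -0.1018  0.19  ] [51.8 22.1 22.9]
nose [ 0.5474 -0.093   0.19  ] [61.7 13.1 22.9]
tip [ 0.5315 -0.075   0.19  ] [81.6 -0.5 22.9]
far side [ 0.6168 -0.0992  0.19  ] [47.1 81.2 22.9]
```

>>> drive_tool --increments "1 0.003 0 0 0 0 0; 1 0.003 0.002 0 0 0 0; 1 0.003 0.004 0 0 0 0; 1 0.003 0.006 0 0 0 0; 1 0.003 0.007 0 0 0 0; 1 0.003 0.007 0 0 0 0"

```text
t: 7.8
eef_pos: [0.5488, -0.152, 0.2127]
orientation: [0.662, 0.749, -0.0, -0.0]
contact_force: [-3.4, -1.0, -0.8]
width: 0.0122
grasp_force: 59.4
```

```bash
python3 -c "
from h import *
look()"
```

```text
t 8.0 p [ 0.5488 -0.152   0.2128] Ftool [-0.6  -3.36  1.05] w 0.012
```

>>> drive_tool --increments "1 0 0.0015 0 0 0 0; 1 0 0.003 0 0 0 0; 1 0 0.0045 0 0 0 0; 1 0 0.006 0 0 0 0; 1 0 0.006 0 0 0 0"

```text
t: 8.62
eef_pos: [0.5549, -0.1513, 0.2127]
orientation: [0.662, 0.749, -0.0, 0.0]
contact_force: [-4.2, -0.8, -1.7]
width: 0.0118
grasp_force: 59.3
```

```bash
python3 -c "
from h import *
look()"
```

```text
t 8.825 p [ 0.5548 -0.1513  0.2128] Ftool [-0.38 -4.26  1.65] w 0.0119
```

>>> drive_tool --increments "1 0 0.001 0 0 0 0; 1 0 0.002 0 0 0 0; 1 0 0.003 0 0 0 0; 1 0 0.0035 0 0 0 0; 1 0 0.0035 0 0 0 0"

```text
t: 9.45
eef_pos: [0.5584, -0.1509, 0.2128]
orientation: [0.662, 0.749, -0.0, 0.0]
contact_force: [-4.4, -1.0, -1.2]
width: 0.0119
grasp_force: 59.4
```

```bash
python3 - <<'E'
from h import *
look(); c=cap('wrist','w4')
im=c['frame'][100:300,260:480]; cv2.imwrite('pics/w4c.png',cv2.resize(im,None,fx=2.7,fy=2.7,interpolation=3)[...,::-1])
E
```

```text
t 9.65 p [ 0.5584 -0.1509  0.2128] Ftool [-1.38 -4.17  1.29] w 0.012
```

View pics/w4c.png

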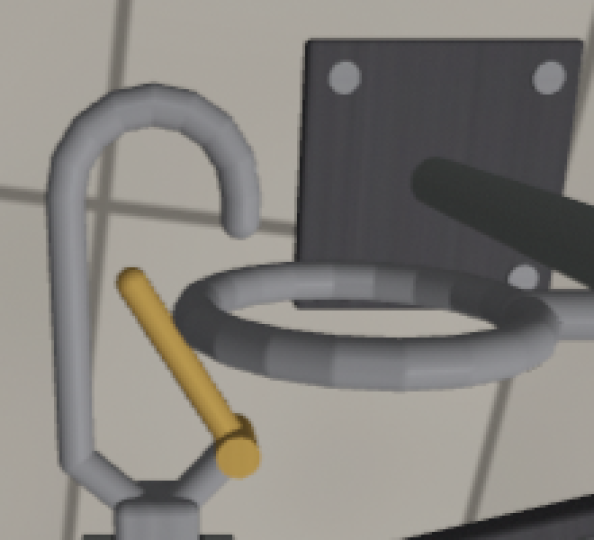

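The gate is open by about 0.55 rad and the bar's centre is at about hook y -5.6 mm, at crop (192,310). It needs to go slightly deeper, and then I'll draw the hook back.

>>> drive_tool --increments "1 0 0.001 0 0 0 0; 1 0 0.002 0 0 0 0; 1 0 0.002 0 0 0 0; 1 -0.004 0.002 0 0 0 0; 1 -0.008 0.002 0 0 0 0; 1 -0.012 0.002 0 0 0 0; 1 -0.016 0.002 0 0 0 0; 1 -0.0175 0.003 0 0 0 0; 1 -0.0185 0.0045 0 0 0 0; 1 -0.0195 0.006 0 0 0 0; 1 -0.0195 0.006 0 0 0 0; 1 -0.0195 0.006 0 0 0 0"

```text
t: 11.2
eef_pos: [0.5667, -0.1694, 0.2128]
orientation: [0.662, 0.749, -0.0, 0.0]
contact_force: [-0.2, -0.4, -0.9]
width: 0.0121
grasp_force: 59.3
```

```bash
python3 - <<'E'
from h import *
look(); c=cap('wrist','w5')
E
```

```text
t 11.4 p [ 0.5666 -0.1694  0.2128] Ftool [-0.32  0.02  1.02] w 0.0119
```

```bash
python3 - <<'E'
from h import *
for n in('w3','w4','w5'):
    c=ld(n); h=cv2.cvtColor(c['frame'],cv2.COLOR_RGB2HSV); m=cv2.inRange(h,(10,90,60),(32,255,255)); m[:, :260]=0;m[:,480:]=0;m[:120]=0;m[300:]=0
    k=max(cv2.findContours(m,0,2)[0],key=cv2.contourArea); vx,vy,_,_=cv2.fitLine(k,2,0,.01,.01).ravel()
    print(n,cv2.boundingRect(k),np.degrees(np.arctan2(vx,-vy)))
E
```

```text
w3 (340, 189, 17, 88) 1.0251951
w4 (303, 199, 53, 78) 147.31798
w5 (340, 189, 17, 88) 0.58822703
```

>>> drive_tool --increments "1 -0.001 0 0 0 0 0; 1 -0.002 0 0 0 0 0; 1 -0.0025 0 0 0 0 0; 1 -0.0025 0 0 0 0 0"

```text
t: 11.95
eef_pos: [0.567, -0.172, 0.2128]
orientation: [0.662, 0.749, 0.0, 0.0]
contact_force: [-0.3, -0.2, -1.1]
width: 0.0119
grasp_force: 59.3
```

>>> drive_tool --increments "1 -0.0005 0 0 0 0 0; 1 -0.0005 0 0 0 0 0"

```text
t: 12.2
eef_pos: [0.567, -0.1724, 0.2128]
orientation: [0.662, 0.749, 0.0, 0.0]
contact_force: [-0.3, -0.3, -1.2]
width: 0.0122
grasp_force: 59.3
```

>>> drive_tool --increments "1 -0.0005 0 0 0 0 0; 1 -0.0005 0 0 0 0 0"

```text
t: 12.45
eef_pos: [0.5671, -0.1729, 0.2128]
orientation: [0.662, 0.749, -0.0, 0.0]
contact_force: [-0.7, -0.1, -1.5]
width: 0.0121
grasp_force: 59.3
```

>>> drive_tool --increments "1 -0.0005 0 0 0 0 0; 1 -0.0005 0 0 0 0 0"

```text
t: 12.7
eef_pos: [0.5672, -0.1734, 0.2128]
orientation: [0.662, 0.749, 0.0, 0.0]
contact_force: [-0.7, -1.3, -1.6]
width: 0.0119
grasp_force: 59.3
```

>>> drive_tool --increments "1 -0.0005 0 0 0 0 0; 1 -0.0005 0 0 0 0 0"

```text
t: 12.95
eef_pos: [0.5672, -0.1739, 0.2128]
orientation: [0.662, 0.749, -0.0, 0.0]
contact_force: [0.5, 0.8, -0.6]
width: 0.0118
grasp_force: 59.3
```

>>> drive_tool --increments "1 -0.0005 0 0 0 0 0; 1 -0.0005 0 0 0 0 0"

```text
t: 13.2
eef_pos: [0.5673, -0.1744, 0.2128]
orientation: [0.662, 0.749, -0.0, 0.0]
contact_force: [0.1, -0.4, -1.6]
width: 0.0117
grasp_force: 59.3
```

>>> drive_tool --increments "1 -0.0005 0 0 0 0 0; 1 -0.0005 0 0 0 0 0"

```text
t: 13.45
eef_pos: [0.5673, -0.1748, 0.2127]
orientation: [0.662, 0.749, 0.0, -0.0]
contact_force: [-0.6, 1.6, -0.4]
width: 0.0118
grasp_force: 59.3
```

>>> drive_tool --increments "1 -0.0005 0 0 0 0 0; 1 -0.0005 0 0 0 0 0"

```text
t: 13.7
eef_pos: [0.5672, -0.1749, 0.2127]
orientation: [0.662, 0.749, 0.0, -0.0]
contact_force: [0.3, 4.7, -1.4]
width: 0.0119
grasp_force: 59.3
```

>>> drive_tool --increments "1 -0.0005 0 0 0 0 0; 1 -0.0005 0 0 0 0 0"

```text
t: 13.95
eef_pos: [0.5672, -0.1751, 0.2126]
orientation: [0.662, 0.749, 0.0, -0.001]
contact_force: [0.0, 7.2, -2.4]
width: 0.012
grasp_force: 59.3
```

>>> drive_tool --increments "1 0 0 0 0 0 0; 1 0 0 0 0 0 0; 1 0 0 0 0 0 0; 1 0 0 0 0 0 0"

```text
t: 14.45
eef_pos: [0.5672, -0.175, 0.2126]
orientation: [0.662, 0.749, 0.0, -0.001]
contact_force: [-0.7, 7.9, -2.0]
width: 0.0118
grasp_force: 59.3
```

```bash
python3 - <<'E'
from h import *
print(look()['contact_force'])
E
```

```text
t 14.65 p [ 0.5672 -0.175   0.2126] Ftool [7.98 0.63 1.81] w 0.0122
[-0.36498828  8.45646204 -0.98747258]
```

The tug of about 8 N was held for over 0.6 s. Before tilting for the release, I'll check where the big stand's ring is.

```bash
python3 - <<'E'
from h import *
t=ld('top0');s=ld('scene0')
print('bigring c',tri(t,(480,204),s,(172,310)),'near edge',tri(t,(488,217),s,(147,296)))
q=status.get_state();print(q['q'])
E
```

```text
bigring c (array([ 0.63365287, -0.31221771,  0.26626797]), np.float64(0.003970815188977133)) near edge (array([ 0.60007607, -0.32374076,  0.27866971]), np.float64(0.003039222221626525))
[-4.00454602e-01  4.94751878e-01  1.47823915e+00  1.17315522e-03
  1.16984992e+00 -5.24589598e-01]
```

>>> drive_tool --increments "1 0.003 0 0 0 0 0; 1 0.007 0 0 0 0 0; 1 0.0105 0 0 0 0 0; 1 0.0105 0 0 0 0 0"

```text
t: 15.15
eef_pos: [0.5661, -0.1652, 0.2128]
orientation: [0.662, 0.75, -0.0, 0.0]
contact_force: [0.6, 0.3, -2.2]
width: 0.0115
grasp_force: 59.3
```

>>> drive_tool --increments "1 -0.0023 0.0001 0.0097 0 7 0; 1 -0.0023 0.0001 0.0097 0 7 0; 1 -0.0037 0.0004 0.0196 0 14 0; 1 -0.0037 0.0004 0.0196 0 14 0"

```text
t: 15.65
eef_pos: [0.5667, -0.1701, 0.1924]
orientation: [0.658, 0.743, 0.08, -0.091]
contact_force: [-0.6, -0.7, -0.7]
width: 0.0119
grasp_force: 59.3
```

```bash
python3 - <<'E'
from h import *
print(look()['q'])
E
```

```text
t 15.85 p [ 0.567  -0.1686  0.1937] Ftool [-0.2  -0.16  1.06] w 0.0116
[-0.49357731  0.56613537  1.4277012   0.20420499  1.2950352  -0.68800823]
```

>>> drive_tool --increments "1 -0.0029 0.0005 0.0096 0 7 0; 1 -0.0029 0.0005 0.0096 0 7 0; 1 -0.0048 0.0011 0.0193 0 14 0; 1 -0.0048 0.0011 0.0193 0 14 0; 1 -0.0057 0.002 0.0292 0 21 0; 1 -0.0057 0.002 0.0292 0 21 0; 1 -0.0057 0.002 0.0292 0 21 0"

```text
t: 16.73
eef_pos: [0.5689, -0.167, 0.1641]
orientation: [0.632, 0.715, 0.197, -0.224]
contact_force: [-0.3, 0.6, -1.6]
width: 0.0117
grasp_force: 59.3
```

```bash
python3 - <<'E'
from h import *
print(look()['q']); s=cap('scene','s6')
cv2.imwrite('pics/s6c.png',cv2.resize(s['frame'][150:400,120:380],None,fx=2.3,fy=2.3,interpolation=3)[...,::-1])
E
```

```text
t 16.925 p [ 0.569  -0.167   0.1642] Ftool [-0.86 -0.41  0.95] w 0.0121
[-0.613369    0.72576772  1.33235132  0.43766776  1.52589108 -0.85753825]
```

>>> drive_tool --increments "-0.2 0 0 0 0 0 0; -0.2 0 0 0 0 0 0; -0.2 0 0 -0.01 0 0 0; -0.2 0.012 0 -0.025 0 0 0; -0.2 0.023 0 -0.041 0 0 0; -0.2 0.034 0 -0.057 0 0 0; -0.2 0.046 0 -0.073 0 0 0; -0.2 0.057 0 -0.09 0 0 0; -0.2 0.057 0 -0.09 0 0 0"

```text
t: 18.1
eef_pos: [0.5699, -0.1724, 0.2718]
orientation: [0.631, 0.715, 0.199, -0.224]
contact_force: [-0.1, -0.6, 0.6]
width: 0.0515
grasp_force: 0.0
```

```bash
python3 - <<'E'
from h import *
look(); s=cap('scene','s7')
cv2.imwrite('pics/s7c.png',cv2.resize(s['frame'][150:400,120:380],None,fx=2.3,fy=2.3,interpolation=3)[...,::-1])
E
```

```text
t 18.3 p [ 0.5692 -0.172   0.2693] Ftool [-0.34 -0.17 -0.31] w 0.0513
```

>>> drive_tool --increments "-0.2 0.01 -0.01 -0.015 0 0 0; -0.2 0.02 -0.03 -0.03 0 0 0; -0.2 0.03 -0.06 -0.04 0 0 0; -0.2 0.03 -0.09 -0.04 0 0 0; -0.2 0.03 -0.12 -0.04 0 0 0; -0.2 0.03 -0.15 -0.04 0 0 0; -0.2 0.03 -0.15 -0.04 0 0 0; -0.2 0.03 -0.15 -0.04 0 0 0; -0.2 0.03 -0.15 -0.04 0 0 0; -0.2 0.03 -0.15 -0.04 0 0 0; -0.2 0.03 -0.15 -0.04 0 0 0; -0.2 0.03 -0.15 -0.04 0 0 0"

```text
t: 19.85
eef_pos: [0.4205, -0.189, 0.3198]
orientation: [0.631, 0.715, 0.199, -0.225]
contact_force: [-1.1, 0.6, 0.7]
width: 0.0513
grasp_force: 0.0
```

>>> drive_tool --increments "-0.2 0 0 0 0 0 0; -0.2 0 0 0 0 0 0; -0.2 0 0 0 0 0 0; -0.2 0 0 0 0 0 0; -0.2 0 0 0 0 0 0; -0.2 0 0 0 0 0 0; -0.2 0 0 0 0 0 0; -0.2 0 0 0 0 0 0; -0.2 0 0 0 0 0 0; -0.2 0 0 0 0 0 0; -0.2 0 0 0 0 0 0; -0.2 0 0 0 0 0 0"

```text
t: 21.35
eef_pos: [0.4204, -0.1891, 0.3199]
orientation: [0.631, 0.715, 0.199, -0.225]
contact_force: [-0.0, -1.0, -0.3]
width: 0.0512
grasp_force: 0.0
```

```bash
python3 - <<'E'
from h import *
F=[]
for i in range(10): F.append(cv2.cvtColor(viewer.capture('scene')['frame'],cv2.COLOR_RGB2GRAY)[200:350,210:320].astype(float))
F=[cv2.GaussianBlur(f,(5,5),0) for f in F]
print([int((abs(a-F[0])>12).sum()) for a in F])
s=cap('scene','s8'); print(status.get_state()['t'])
cv2.imwrite('pics/s8c.png',cv2.resize(s['frame'][190:370,180:360],None,fx=3.2,fy=3.2,interpolation=3)[...,::-1])
E
```

```text
[0, 343, 490, 538, 567, 743, 879, 932, 924, 799]
21.9
```

View pics/s8c.png

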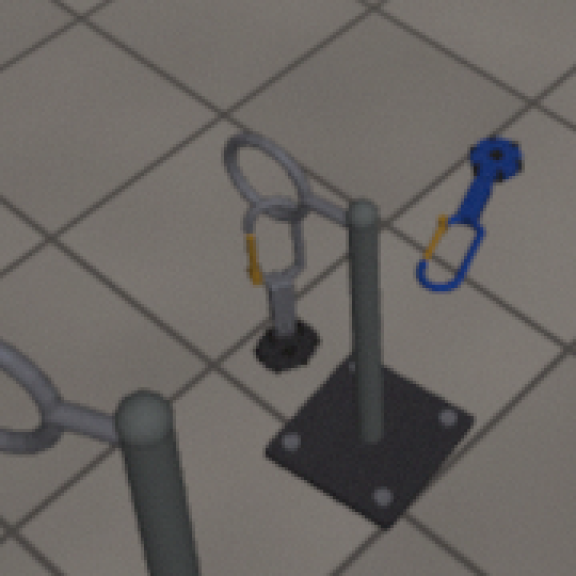

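The wrench hangs from the lower part of the ring: the loop crosses the bar at crop (275,207) and the gate is shut. It's still swinging, so I'll let it settle.

>>> drive_tool --increments "-0.2 0 0 0 0 0 0; -0.2 0 0 0 0 0 0; -0.2 0 0 0 0 0 0; -0.2 0 0 0 0 0 0; -0.2 0 0 0 0 0 0; -0.2 0 0 0 0 0 0; -0.2 0 0 0 0 0 0; -0.2 0 0 0 0 0 0; -0.2 0 0 0 0 0 0; -0.2 0 0 0 0 0 0; -0.2 0 0 0 0 0 0; -0.2 0 0 0 0 0 0"

```text
t: 23.4
eef_pos: [0.4204, -0.1891, 0.3199]
orientation: [0.631, 0.715, 0.199, -0.225]
contact_force: [-0.0, 0.1, 1.1]
width: 0.0514
grasp_force: 0.0
```

>>> drive_tool --increments "-0.2 0 0 0 0 0 0; -0.2 0 0 0 0 0 0; -0.2 0 0 0 0 0 0; -0.2 0 0 0 0 0 0; -0.2 0 0 0 0 0 0; -0.2 0 0 0 0 0 0; -0.2 0 0 0 0 0 0; -0.2 0 0 0 0 0 0; -0.2 0 0 0 0 0 0; -0.2 0 0 0 0 0 0; -0.2 0 0 0 0 0 0; -0.2 0 0 0 0 0 0"

```text
t: 24.9
eef_pos: [0.4204, -0.1891, 0.3199]
orientation: [0.631, 0.715, 0.199, -0.225]
contact_force: [0.0, -0.3, 0.0]
width: 0.0513
grasp_force: 0.0
```

>>> drive_tool --increments "-0.2 0 0 0 0 0 0; -0.2 0 0 0 0 0 0; -0.2 0 0 0 0 0 0; -0.2 0 0 0 0 0 0; -0.2 0 0 0 0 0 0; -0.2 0 0 0 0 0 0; -0.2 0 0 0 0 0 0; -0.2 0 0 0 0 0 0; -0.2 0 0 0 0 0 0; -0.2 0 0 0 0 0 0; -0.2 0 0 0 0 0 0; -0.2 0 0 0 0 0 0"

```text
t: 26.4
eef_pos: [0.4204, -0.1891, 0.3199]
orientation: [0.631, 0.715, 0.199, -0.225]
contact_force: [0.3, -0.4, -0.8]
width: 0.051
grasp_force: 0.0
```

>>> drive_tool --increments "-0.2 0 0 0 0 0 0; -0.2 0 0 0 0 0 0; -0.2 0 0 0 0 0 0; -0.2 0 0 0 0 0 0; -0.2 0 0 0 0 0 0; -0.2 0 0 0 0 0 0; -0.2 0 0 0 0 0 0; -0.2 0 0 0 0 0 0; -0.2 0 0 0 0 0 0; -0.2 0 0 0 0 0 0; -0.2 0 0 0 0 0 0; -0.2 0 0 0 0 0 0"

```text
t: 27.9
eef_pos: [0.4204, -0.1891, 0.3199]
orientation: [0.631, 0.715, 0.199, -0.225]
contact_force: [-0.3, -0.7, -0.6]
width: 0.0514
grasp_force: 0.0
```

```bash
cat > sw.py <<'E'
from h import *
# disc (dark blob) and gate (gold blob) pixel tracks
for i in range(16):
    f=viewer.capture('scene')['frame']; h=cv2.cvtColor(f,cv2.COLOR_RGB2HSV)
    d=cv2.inRange(f[275:315,245:288],(0,0,0),(62,62,62)); g=cv2.inRange(h[250:285,245:290],(10,90,60),(32,255,255))
    md=cv2.moments(d,True);mg=cv2.moments(g,True)
    print([round(v,1) for v in (md['m10']/max(md['m00'],1)+245,md['m01']/max(md['m00'],1)+275,mg['m10']/max(mg['m00'],1)+245,mg['m01']/max(mg['m00'],1)+250)],int(md['m00']),int(mg['m00']))
print(status.get_state()['t'])
E
python3 sw.py
```

```text
[272.1, 300.2, 258.6, 271.1] 277 46
[272.1, 300.2, 258.5, 271.1] 278 48
[272.1, 300.2, 258.6, 271.1] 279 46
[272.1, 300.2, 258.6, 271.1] 278 47
[272.2, 300.2, 258.6, 271.1] 277 46
[272.2, 300.3, 258.6, 270.9] 276 48
[272.2, 300.3, 258.6, 271.1] 278 47
[272.1, 300.1, 258.5, 271.2] 282 46
[272.2, 300.3, 258.6, 271.1] 278 46
[272.2, 300.3, 258.6, 271.3] 279 45
[272.2, 300.2, 258.5, 271.1] 279 48
[272.2, 300.3, 258.6, 271.1] 278 46
[272.1, 300.2, 258.5, 270.9] 279 46
[272.2, 300.3, 258.5, 271.3] 275 46
[272.1, 300.1, 258.6, 271.1] 282 47
[272.2, 300.2, 258.6, 271.3] 278 45
28.7
```

It's still now. One check that it hangs plumb below the ring's lowest point.

```bash
python3 - <<'E'
from h import *
s=ld('s8'); C=np.array([.5839,-.1019,.19])
print('disc pred',proj(s,C+[0,0,-.0255-.1155]),'seat pred',proj(s,C+[0,0,-.0255]),'per 10mm stand x',proj(s,C+[.00993,.0012,-.141])-proj(s,C+[0,0,-.141]))
c=cap('scene','s9'); g=cv2.cvtColor(c['frame'],cv2.COLOR_RGB2HSV)
# blue wrench etc. untouched: bystander shift check in top view
t0=ld('top0')['frame'];t1=cap('top','t9')['frame']
for n,(u,v) in dict(nut=(318,201),star=(255,200),bell=(465,297)).items(): print(n,int((cv2.absdiff(t0[v-14:v+14,u-14:u+14],t1[v-14:v+14,u-14:u+14]).max(2)>40).sum()))
E
```

```text
disc pred [266.90303553 296.6818576 ] seat pred [262.91089122 255.27570644] per 10mm stand x [4.21366321 2.43354296]
nut 0
star 0
bell 714
```

```bash
python3 - <<'E'
from h import *
s=ld('s9'); a0=ld('scene0')
C=np.array([.5839,-.1019,.19]);xs=np.array([.9925,.122,0]);n=np.array([-.122,.9925,0])
def pl(u,v):
    o,d=ray(s,u,v); k=(C-o)@n/(d@n); q=o+k*d; return (((q-C)@xs)*1000).round(1),((q[2]-.19)*1000).round(1)
S=lambda u,v:(180+u/3.2,190+v/3.2)
print('disc',pl(272.2,300.2)); 
for nm,u in dict(looptop=(272,203),shank=(285,307),neck=(281,280),ringleft=(230,152),ringtop=(247,138),ringcross=(275,207),ringright=(308,195),posttop=(362,212)).items(): print(nm,pl(*S(*u)))
v=(118,350); print('bell scene',int((cv2.absdiff(a0['frame'][325:370,95:140],s['frame'][325:370,95:140]).max(2)>40).sum()))
w=cap('wrist','w9')
for z in (-.0255,-.141): print('wrist px',proj(w,C+[0,0,z]), proj(w,C+[0.012,0,z]))
cv2.imwrite('pics/w9.png',w['frame'][...,::-1])
E
```

```text
disc (np.float64(12.4), np.float64(-142.5))
looptop (np.float64(5.2), np.float64(-17.6))
shank (np.float64(7.8), np.float64(-103.6))
neck (np.float64(6.6), np.float64(-80.5))
ringleft (np.float64(-21.2), np.float64(5.9))
ringtop (np.float64(-8.0), np.float64(24.1))
ringcross (np.float64(7.1), np.float64(-19.6))
ringright (np.float64(30.6), np.float64(4.4))
posttop (np.float64(65.4), np.float64(13.2))
bell scene 0
wrist px [513.3250289  266.50092621] [527.03413264 268.12546666]
wrist px [461.40030941 286.86943304] [471.41171041 288.0814843 ]
```

The wrench hangs plumb within a few degrees, with the seat height at the ring's bottom. The scene view shows the bell unmoved; its top-view difference is probably the arm blocking that view. Handing in.

```bash
python3 -c "
from plant import ticket
print(ticket.close_job())"
```

```text
the job is handed in; nothing more can be done
None
```

The spoke wrench is snapped onto the small stand's eye, was tugged at about 8 N for over half a second, and hangs still from the bottom of the ring with the gate shut; the nut, star cap and bell are where they were, and the job is handed in, though no verdict came back.

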